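# Stand a fallen vacuum tube up in its deep bin, clip it and tug-test the clip

## Task

The long steel tube has fallen over in the deep blue bin and the brown oil bottle stands in its way: first lift the bottle out and stand it on the black round mat in the white tray. Then tip the tube upright without taking its foot out of the bin, stand the foot on the floor of the bin behind the rib at the clip end and push the tube home between the black lips of the yellow clip. Last, prove that it holds: tug the tube gently back, away from the clip's end wall, until the sprung yellow block has come out about a centimetre with it, no more than a centimetre and a half, let it slide back and let go; keep the bottle upright and leave everything else where it is.

Things in the scene. Friction and masses are not known exactly. Their poses are not given: they have to be found in the camera images.
- bin: Deep narrow blue bin, fixed, on feet that lift it 20 off the worktop. Origin: centre of its underside; x runs along it towards the end wall with the clip, z up. Inside 250 (x) x 90 (y), walls 5 thick, a rim 6 wide outside, 105 high; floor at z 6. Two ribs 6 thick cross the floor, tops at z 18, centred at x = +72 and x = -8. A bracket on the end wall at x = +125 carries the yellow clip.
- pocket (a point): Point on the bin floor where the centre of the tube's foot shall stand: bin x = +101, y = 0, z = 6, in the 50 mm of floor between the rib at x = +72 and the end wall. Straight below clip_seat at rest.
- tube: Long polished steel vacuum tube, 0.35 kg, 215 long, 28 diameter, plain at the top, with a flange of 40 diameter (8 high with its taper) as its foot. Origin: centre of the foot's end face; z runs along the tube to its top. At the start it leans about 48 degrees from vertical: foot on the bin floor against the middle rib, barrel on the rim opposite the clip, top beyond it. Grip the barrel 170 to 190 from the foot.
- tube_clip (a point): Point on the tube's axis 132 from the foot: the clip's lips take the tube here (middle of the lips' 22 mm height) when its foot stands on the bin's floor.
- clip_seat (a point): Where tube_clip must come: bin x = +101, y = 0, z = 138 at rest; moves with the yellow block. Two black sprung lips (z 127 to 149) stand 12 mm in front of it (towards -x), 20 apart, with flared entries 54 wide beginning 28 mm in front. Snapping the tube in along the bin's +x takes 5 to 15 N at the hand, pulling it out more than 12 N. A back stop leaves the seated tube 1.5 mm of play.
- clip (a joint): How far the sprung yellow block that carries the clip is drawn out along the bin's -x, m: 0 at rest (a hard stop against pushing), 0.025 fully out. A spring of 0.4 N per mm with 1 N preload draws it back: 10 mm out takes 5 to 10 N at the hand; the clip keeps hold of the tube past 16 mm.
- oil_bottle: Brown oil bottle with a black cap, 0.16 kg, standing in the bin between the two ribs, in the tube's way. 54 diameter, 124 high; body to 110 with the shoulder below that, the cap 28 diameter from 109 to 124. Origin: centre of its underside. Grip it by the cap; its cap is 19 mm above the rim at the start.
- mat: Flat black rubber disc, 72 diameter, 3 thick, fixed in one of three places in a row along the white tray. Origin: centre of its underside. Its top is 6 above the worktop.
- tray: White tray, fixed, 175 x 245 (y, long), rim 29 high, floor 3 thick; origin at the centre of its underside. Mat, tin and beaker stand in a row along its y axis, 76 apart.
- tin: White tin with a red lid, 64 diameter, 43 high, standing in the tray; origin under its centre. Leave alone.
- beaker: Clear glass beaker, 52 diameter, 70 high, standing in the tray; origin under its centre. Leave alone.
- wash_bottle: White squeeze bottle with a red cap and bent spout, about 86 x 110, 200 high, standing behind the black case; origin under its middle. Leave alone.
- pliers: Pliers with red sleeves, 61 x 175 x 14, lying to the right; origin under the centre. Leave alone.
- clamp_ring: Metal clamp ring with a wing nut, 68 x 92 x 15, lying near the front edge; origin under its centre. Leave alone.
- blank_flange: Round steel blank flange, 55 diameter, 11 high, lying in front of the bin; origin under its centre. Leave alone.

How it is judged:
By the outcome, as a careful person would: the job done as asked, in the order asked, and still so for the second after the job is handed in, with the robot touching nothing.
It also fails if it takes over 64 s, if anything falls off the work surface, if the arm or the gripper's body presses on something with over 40 N, if the wrist force passes 120 N, or if a joint passes its speed limit or range.

## Robot

A 6-joint arm with a two-finger parallel gripper is mounted at the origin on a cart in front of the work surface, level with it; the furniture and walls round the work are solid. World frame = base frame: x ahead of the robot, y to its left, z up, the work surface at z = 0. Lengths are in m, angles in rad, forces in N, time in s.
With the tool pointing down it reaches from about 0.25 to 0.725 m from the base axis. Payload 4 kg.
Tool frame: the origin (TCP) lies at the centre of the arm's flange, where the gripper is bolted on; the fingertips stand bot.tips_ahead ahead of it and the grasp point (between the pads) lies 155 mm ahead of it (bot.tips_ahead is the distance from the TCP to the fingertips, in m); z points along the fingers, y is the line along which they close (so a half turn about z gives the same grasp; the last joint's range is limited). The gripper opens to 85 mm and grips with 20 to 120 N. Pads are 22 mm wide; open, the fingers measure 114 mm over their backs; the gripper's body (76 mm by 85 mm) begins 54 mm behind the grasp point. The pads swing forward as they close: fully open they stand 13 mm farther back than shut.
Start: joints at [1.248, 0.241, 0.005, 1.335, 0, 1.571], TCP at [0.159, 0.474, 0.405] pointing down, gripper open.
Joint ranges: [-2.72, 2.72], [-1.05, 1.87], [-1.09, 1.28], [-1.99, 2.15], [-1.42, 1.44], [-3.14, 3.14]. Speed limits (rad/s): [2.79, 2.79, 3.14, 3.14, 3.14, 3.14].

## Interface

Orientations are given as a unit quaternion [x, y, z, w].
In Python, from cell import bot gives the robot as it stands.
- The arm moves only by the tool jog_arm, never from a script. Its arguments are lists of equal length, an entry for each row: "grip": the opening, from 0 (shut) to 1 (fully open); "offset": the shift along the tool's x, y, z scaled (see below), a list of three; "yaw": the turn about the tool's z scaled (see below). In form: {"grip": [grip, ...], "offset": [[dx, dy, dz], ...], "yaw": [yaw, ...]}. A call has 1 to 12 rows; each row shifts and turns the commanded pose from where the row before left it, along the tool's axes as they then stand; what a row does not reach is not made up. The controller multiplies each number of a shift by 150 mm and each number of a turn by 2 rad. A row lasts 1/10 s, in which the tool goes at most 50 mm and 8.59 degrees, less where a joint would pass 70% of its speed; a pose out of reach is approached as far as the arm can. A call with a number of a shift or a turn outside -1 to 1 is refused whole. A call with a gripper value outside its range is refused whole. The fingers move at their own pace and stop on an object; "newtons" is the grip in N (left out, the last holds). Time passes only in rows, so rows that do not move let the fingers close. It gives the time, the measured TCP pose, the force, the opening and the grip force at its end, in the units of the state.
- bot.get_obs(): the state, without advancing time (a new reading comes with each control period).
- bot.get_image(name): name is "scene" or "top"; returns a dict with "image" (420x560x3 uint8, red, green, blue), "depth" (420x560 float32, m along the optical axis (not along the pixel's ray), 0 where there is no reading), "intrinsics" (3x3 intrinsics, pixels), "R" (3x3) and "t" (3): a world point X has camera coordinates R X + t. Camera axes: x right, y down, z forward; pixel columns grow to the right and rows downward; lengths in m; the calibration is good to about 2 mm. A picture is of the moment at which its call begins.
- bot.job_done(): hands the job in; it is judged then, once.
The state is a dict: "time": time; "qpos": joint angles; "joint_velocities": joint speeds; "tau": joint torques, N m; "tool_pos": TCP position; "ee_rot": TCP orientation; "wrist_force": force on the tool from outside, world axes, zero at the start; "ft_torque": the same for the moment, N m; "finger_gap": opening from 0.0 (shut) to 1.0 (fully open); "grasp_force": force on a finger pad.
Only numpy, scipy, OpenCV 4.12 (cv2) and the standard library are available. Lean on these libraries where they do the work, as an engineer would, in place of code of your own. Each camera call takes 0.05 s, during which the arm holds its last target. There are 200 camera calls.

## Working session

There is one attempt and no reset: what is moved stays moved. The work goes in short steps, Python scripts to look and compute and a tool call to move; the robot and the scene stay as the last step left them, time stands still between calls to the robot, and variables do not carry over. Pictures are saved under pics/ and viewed, at most 10 in all, crops included, and the job is handed in when it is done.

Besides the shell and the picture viewer there is one more tool, called after "Call:" as name([rows], argument=value, ...), one row to a line, values as JSON. jog_arm: Moves the arm, as the interface text tells. Its arguments: {"type":"object","properties":{"grip":{"type":"array"},"offset":{"type":"array"},"yaw":{"type":"array"},"newtons":{"type":"number"}},"required":["grip","offset","yaw"]}

```bash
ls; mkdir -p pics
python3 - <<'E'
from cell import bot
import cv2,numpy as np
o=bot.get_obs();print(o, bot.tips_ahead)
for n in("scene","top"):
    d=bot.get_image(n);cv2.imwrite(f"pics/{n}0.png",d["image"][:,:,::-1]);np.savez(f"{n}0.npz",**d)
    print(n,d["intrinsics"].tolist(),d["R"].round(4).tolist(),d["t"].tolist())
E
```

```text
pics
{'time': 0.0, 'qpos': array([1.24800140e+00, 2.41417950e-01, 3.73335713e-03, 1.33519398e+00,
       2.73041009e-05, 1.57081594e+00]), 'joint_velocities': array([ 2.37579409e-05, -4.42486863e-04,  1.03086452e-03, -1.66934365e-03,
       -5.21046916e-04, -6.44739259e-04]), 'tau': array([ 3.47891355e-04, -3.72318327e+01,  2.52407849e+01,  1.70116522e-02,
       -9.91597221e-05, -2.59610786e-07]), 'tool_pos': array([0.15852191, 0.47392652, 0.40381358]), 'ee_rot': array([ 1.60707271e-01,  9.87001565e-01, -1.02540112e-03, -1.80770756e-04]), 'wrist_force': array([ 0.38398952,  0.04219947, -0.42541534]), 'ft_torque': array([-0.01114976, -0.01924178, -0.02320681]), 'grasp_force': 0.0, 'finger_gap': 1.000764745071938} 0.1734
scene [[474.57979496986235, 0.0, 275.1977283875556], [0.0, 474.57979496986235, 207.0790685811467], [0.0, 0.0, 1.0]] [[0.6474, -0.7619, -0.0192], [-0.3862, -0.3063, -0.8701], [0.657, 0.5707, -0.4925]] [-0.374194909602627, 0.2660572604216575, 1.0457757760229456]
top [[535.8098754103429, 0.0, 280.7524791997528], [0.0, 535.8098754103429, 203.85916100393732], [0.0, 0.0, 1.0]] [[0.0287, -0.999, -0.0341], [-0.9846, -0.0224, -0.1734], [0.1725, 0.0385, -0.9843]] [-0.12114825226336849, 0.5005194225415676, 1.6394013923699815]
```

View pics/scene0.png

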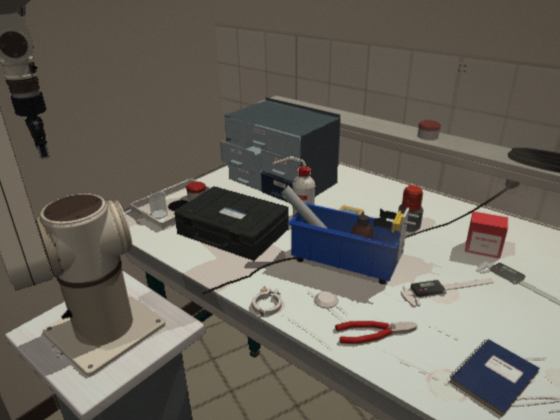

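View pics/top0.png

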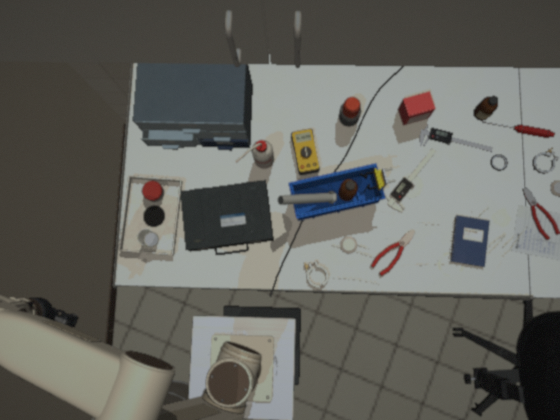

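The scene shows the blue bin around (350,240), with the tube leaning left out of it and the bottle at (363,228). In the top view the bin spans (288–385, 165–218), with the clip at the right end (380,177). The bottle cap is at (348,185), the mat at (154,216) between the tin (152,190) and the beaker (150,240), and the tube's top is at (282,200).

```bash
cat > h.py <<'E'
import cv2,numpy as np
def load(n): return dict(np.load(n))
def pts(d):
    K=d["intrinsics"];z=d["depth"];v,u=np.mgrid[:z.shape[0],:z.shape[1]]
    c=np.stack([(u-K[0,2])/K[0,0]*z,(v-K[1,2])/K[1,1]*z,z],-1)
    return (c-d["t"])@d["R"]
def ray(d,u,v,z):
    K=d["intrinsics"];r=d["R"].T@np.array([(u-K[0,2])/K[0,0],(v-K[1,2])/K[1,1],1]);o=-d["R"].T@d["t"]
    return o+r*(z-o[2])/r[2]
def proj(d,X):
    c=d["R"]@X+d["t"];p=d["intrinsics"]@c;return p[:2]/p[2]
E
python3 - <<'E'
from h import *
t=load("top0.npz");s=load("scene0.npz")
for n,d in(("top",t),("scene",s)):
    P=pts(d);hsv=cv2.cvtColor(d["image"],cv2.COLOR_RGB2HSV);ok=d["depth"]>0
    m=(hsv[...,0]>105)&(hsv[...,0]<130)&(hsv[...,1]>150)&(hsv[...,2]>60)&ok
    X=P[m];w=X[(X[:,2]>.118)&(X[:,2]<.14)&(X[:,0]>.3)]
    print(n,"blue z pct",np.percentile(X[:,2],[50,90,95,99]).round(4),len(w))
    hull=w[:,:2].astype(np.float32);r=cv2.minAreaRect(hull);print(r,cv2.boxPoints(r).round(4).tolist())
img=cv2.resize(t["image"][155:225,265:400],None,fx=5.8,fy=5.8,interpolation=cv2.INTER_CUBIC)
cv2.imwrite("pics/topbin.png",img[:,:,::-1])
img=cv2.resize(s["image"][170:290,270:420],None,fx=5,fy=5,interpolation=cv2.INTER_CUBIC)
cv2.imwrite("pics/scbin.png",img[:,:,::-1])
# mat
P=pts(t);g=t["image"].max(2)
m=np.zeros(g.shape,np.uint8);m[200:232,138:172]=(g[200:232,138:172]<60)
n,l,st,c=cv2.connectedComponentsWithStats(m);k=1+np.argmax(st[1:,4]);print("mat",st[k],c[k],ray(t,*c[k],.006),P[tuple(c[k].astype(int)[::-1])])
for q in((152,190),(150,240),(230,200),(200,230),(255,200),(262,150)):print(q,P[q[1],q[0]].round(3))
E
```

```text
top blue z pct [0.036  0.1273 0.1297 0.1341] 576
((0.5333491563796997, -0.2754333019256592), (0.10913358628749847, 0.26347553730010986), 14.260985374450684) [[0.4480000138282776, -0.16120000183582306], [0.5128999948501587, -0.41659998893737793], [0.6187000274658203, -0.3896999955177307], [0.5537999868392944, -0.13429999351501465]]
scene blue z pct [0.0789 0.1199 0.1214 0.1233] 495
((0.5280816555023193, -0.270980566740036), (0.1160823404788971, 0.2589099705219269), 14.135682106018066) [[0.44020000100135803, -0.15960000455379486], [0.5034000277519226, -0.4106999933719635], [0.6159999966621399, -0.3822999894618988], [0.5527999997138977, -0.13130000233650208]]
mat [144 206  20  20 323] [153.6501548  215.43962848] [0.46257925 0.3013979  0.006     ] [0.46395102 0.30359356 0.00605758]
(152, 190) [0.539 0.303 0.041]
(150, 240) [0.382 0.306 0.012]
(230, 200) [0.506 0.047 0.078]
(200, 230) [0.411 0.135 0.077]
(255, 200) [ 0.507 -0.03   0.078]
(262, 150) [ 0.644 -0.053  0.161]
```

View pics/topbin.png

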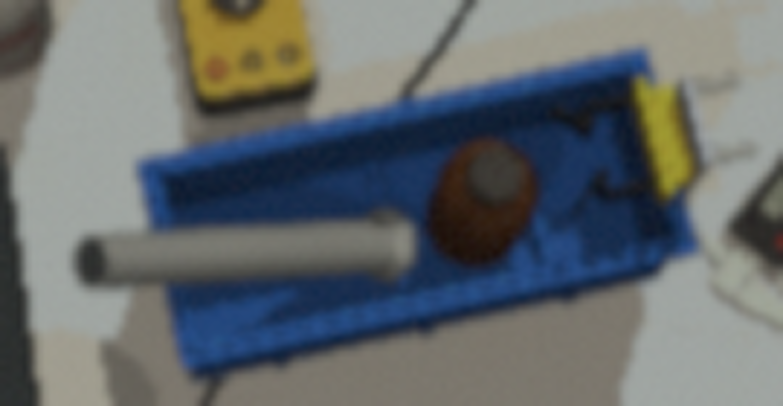

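View pics/scbin.png

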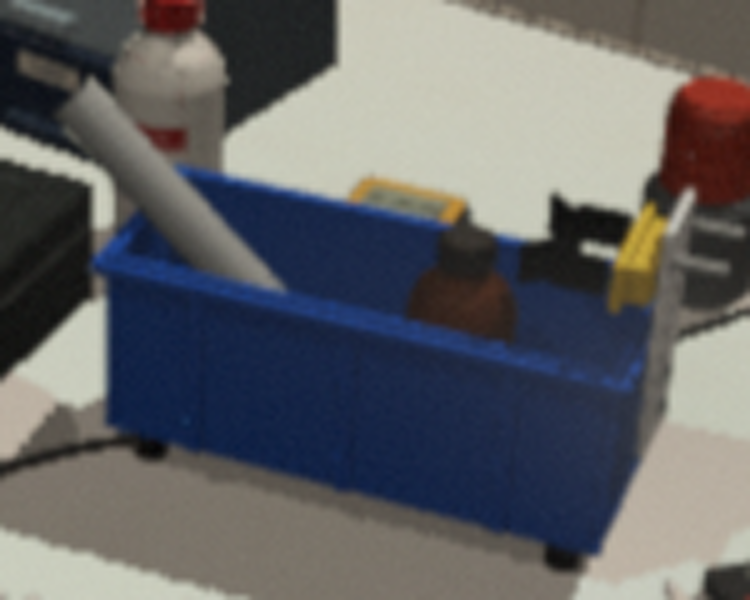

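The zoomed top view shows rim corners at crop (140,160), (645,50), (695,255) and (195,375), the cap at (495,175), the tube's top face at (95,262) and its foot near (400,243). In the zoomed scene view the cap top is at (468,232) and the tube's top face at (77,103).

Run:
```python
from h import *
t=load("top0.npz");s=load("scene0.npz")
T=lambda x,y:(265+(x+.5)/5.8-.5,155+(y+.5)/5.8-.5); S=lambda x,y:(270+(x+.5)/5-.5,170+(y+.5)/5-.5)
def tri(a,b):
    A=[];B=[]
    for d,p in((t,a),(s,b)):
        r=d["R"].T@np.linalg.solve(d["intrinsics"],[*p,1]);r/=np.linalg.norm(r);o=-d["R"].T@d["t"];M=np.eye(3)-np.outer(r,r);A.append(M);B.append(M@o)
    X=np.linalg.solve(sum(A),sum(B));return X.round(4),(proj(t,X)-a).round(1)
for z in(.125,.131):
    C=np.array([ray(t,*T(*p),z) for p in((140,160),(645,50),(695,255),(195,375))]);print(z,C.round(4).tolist(),C.mean(0),[np.linalg.norm(C[i]-C[i-1]).round(4) for i in range(4)])
    for a,b in((0,1),(3,2)):
        print(np.degrees(np.arctan2(*(C[b]-C[a])[[1,0]])))
print("rim scene near-left",ray(s,*S(97,262),.128),ray(s,*S(632,383),.128))
print("rimtri",tri(T(195,375),S(97,262)),tri(T(690,257),S(632,383)))
print("cap",ray(t,*T(495,172),.150),ray(s,*S(468,232),.150),tri(T(495,172),S(468,232)))
print("tubetop",tri(T(92,262),S(77,103)))
P=pts(t)
for x in(120,160,200,250,300,350,390,405):
    u,v=T(x,262-(x-95)*.055);print(x,P[int(round(v)),int(round(u))].round(4))
print("clip yellow",ray(t,*T(665,140),.16), tri(T(640,90),S(655,205)))
```

```text
0.125 [[0.5554, -0.1335, 0.125], [0.6192, -0.3932, 0.125], [0.5118, -0.4185, 0.125], [0.4438, -0.1645, 0.125]] [ 0.53256452 -0.27742894  0.125     ] [np.float64(0.1158), np.float64(0.2675), np.float64(0.1103), np.float64(0.2629)]
-76.20959950897335
-75.00610012025344
0.131 [[0.5541, -0.1337, 0.131], [0.6176, -0.3924, 0.131], [0.5107, -0.4175, 0.131], [0.4429, -0.1645, 0.131]] [ 0.53134623 -0.27703007  0.131     ] [np.float64(0.1154), np.float64(0.2664), np.float64(0.1099), np.float64(0.2619)]
-76.20959950897334
-75.00610012025344
rim scene near-left [ 0.43759888 -0.16735534  0.128     ] [ 0.50653516 -0.42282812  0.128     ]
rimtri (array([ 0.4433, -0.1638,  0.1241]), array([-0.2,  0.2])) (array([ 0.5124, -0.4181,  0.1225]), array([ 0.6, -0.4]))
cap [ 0.54760676 -0.31408284  0.15      ] [ 0.54331051 -0.31316277  0.15      ] (array([ 0.547 , -0.3129,  0.1485]), array([-0.4,  0.3]))
tubetop (array([ 0.4914, -0.1119,  0.1769]), array([-0.2,  0.1]))
120 [ 0.489  -0.1258  0.1896]
160 [ 0.4954 -0.1455  0.1733]
200 [ 0.4988 -0.1656  0.1572]
250 [ 0.5083 -0.1922  0.1259]
300 [ 0.5133 -0.2166  0.1022]
350 [ 0.5203 -0.2445  0.0845]
390 [ 0.5266 -0.2676  0.0538]
405 [ 0.5262 -0.2736  0.0566]
clip yellow [ 0.56373037 -0.39825886  0.16      ] (array([ 0.5875, -0.3855,  0.1709]), array([ 0.4, -0.3]))
```

Call:
jog_arm([
  [0,0,0],
  [0,0,0],
  [0,0,0],
  [0,0,0],
  [0,0,0],
  [0,0,0],
  [0,0,0],
  [-0.318,0.066,0],
  [-0.318,0.066,0],
  [-0.318,0.066,0],
  [-0.318,0.066,0],
  [-0.318,0.066,0],
], grip=[1,1,1,0.6,0.6,0.6,0.6,0.6,0.6,0.6,0.6,0.6], yaw=[0.071,0.071,0.071,0.071,0.071,0.071,0.071,0,0,0,0,0], newtons=40)

```text
time: 1.3
tool_pos: [0.2666, 0.254, 0.4044]
ee_rot: [0.611, 0.791, -0.0, 0.0]
wrist_force: [1.9, 0.8, 0.0]
finger_gap: 0.602
grasp_force: 0.0
```

Call:
jog_arm([
  [-0.318,0.066,0],
  [-0.318,0.066,0],
  [-0.318,0.066,0],
  [-0.318,0.066,0],
  [-0.318,0.066,0],
  [-0.318,0.066,0],
  [-0.318,0.066,0],
  [-0.318,0.066,0],
  [-0.318,0.066,0],
  [-0.318,0.066,0],
  [-0.318,0.066,0],
  [-0.318,0.066,0],
], grip=[0.6,0.6,0.6,0.6,0.6,0.6,0.6,0.6,0.6,0.6,0.6,0.6], yaw=[0,0,0,0,0,0,0,0,0,0,0,0])

```text
time: 2.5
tool_pos: [0.5257, -0.2704, 0.4041]
ee_rot: [0.612, 0.791, 0.0, -0.0]
wrist_force: [1.2, 0.5, 0.3]
finger_gap: 0.599
grasp_force: 0.0
```

Call:
jog_arm([
  [-0.312,0.06,0],
  [0,0,0],
  [0,0,0.2],
  [0,0,0.2],
  [0,0,0],
  [0,0,0],
  [0,0,0],
  [0,0,0],
], grip=[0.6,0.6,0.6,0.6,0.6,0.6,0.6,0.6], yaw=[0,0,0,0,0,0,0,0])

```text
time: 3.3
tool_pos: [0.5462, -0.3115, 0.347]
ee_rot: [0.612, 0.791, 0.0, 0.002]
wrist_force: [0.3, 0.3, -0.5]
finger_gap: 0.6
grasp_force: 0.0
```

Run:
```python
from cell import bot
from h import *
a=bot.get_image("top");b=bot.get_image("scene")
A=cv2.resize(a["image"][155:225,300:400],None,fx=4,fy=4,interpolation=cv2.INTER_CUBIC)
B=cv2.resize(b["image"][140:280,310:420],None,fx=4,fy=4,interpolation=cv2.INTER_CUBIC)
c=np.zeros((560,840,3),np.uint8);c[:280,:400]=A;c[:560,400:840]=B
cv2.imwrite("pics/b1.png",cv2.resize(c,(800,533))[:,:,::-1])
print(bot.get_obs()["tool_pos"])
```

```text
[ 0.54605693 -0.31147538  0.34646766]
```

View pics/b1.png

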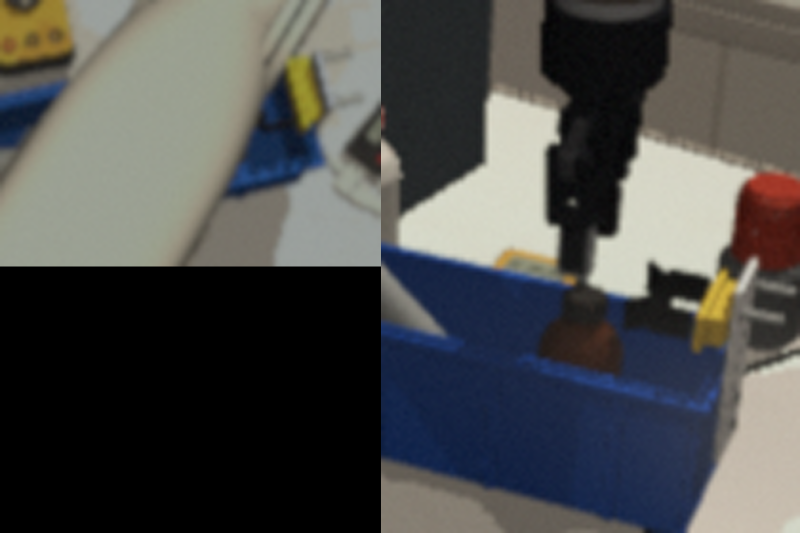

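The picture shows the fingers at (580,255) directly above the cap at (587,300). The arm hides the view from the top camera. I'll descend with a 2 mm correction and grip.

Call:
jog_arm([
  [-0.015,0,0.1],
  [0,0,0.1],
  [0,0,0.11],
  [0,0,0],
  [0,0,0],
  [0,0,0],
  [0,0,0],
  [0,0,0],
  [0,0,0],
  [0,0,-0.1],
  [0,0,-0.15],
], grip=[0.6,0.6,0.6,0.6,0.2,0.2,0.2,0.2,0.2,0.2,0.2], yaw=[0,0,0,0,0,0,0,0,0,0,0], newtons=50)

```text
time: 4.5
tool_pos: [0.546, -0.3133, 0.3345]
ee_rot: [0.612, 0.791, 0.0, -0.002]
wrist_force: [-1.0, -0.1, -1.7]
finger_gap: 0.31
grasp_force: 50.2
```

Call:
jog_arm([
  [0,0,-0.2],
  [0,0,-0.25],
  [0,0,-0.25],
  [0,0,-0.15],
  [0,0,0],
  [0.1,-0.13,0],
  [0.16,-0.21,0],
  [0.16,-0.21,0],
  [0.14,-0.18,0],
  [0.09,-0.11,0],
], grip=[0.2,0.2,0.2,0.2,0.2,0.2,0.2,0.2,0.2,0.2], yaw=[0,0,0,0,0,0,0,0,0,0])

```text
time: 5.5
tool_pos: [0.3975, -0.2497, 0.4613]
ee_rot: [0.612, 0.791, 0.0, -0.002]
wrist_force: [-0.2, -0.2, -1.0]
finger_gap: 0.315
grasp_force: 50.5
```

Call:
jog_arm([
  [0.15,0.04,0],
  [0.24,0.06,0],
  [0.24,0.06,0],
  [0.24,0.06,0],
  [0.24,0.06,0],
  [0.24,0.06,0],
  [0.24,0.06,0],
  [0.24,0.06,0],
  [0.24,0.06,0],
  [0.24,0.06,0],
  [0.24,0.06,0],
  [0.15,0.05,0],
], grip=[0.2,0.2,0.2,0.2,0.2,0.2,0.2,0.2,0.2,0.2,0.2,0.2], yaw=[0,0,0,0,0,0,0,0,0,0,0,0])

```text
time: 6.7
tool_pos: [0.3975, 0.1693, 0.4613]
ee_rot: [0.611, 0.792, -0.001, -0.001]
wrist_force: [0.1, -0.3, -0.9]
finger_gap: 0.313
grasp_force: 50.5
```

Call:
jog_arm([
  [0.1,0.08,0],
  [0.2,0.17,0],
  [0.2,0.17,0],
  [0.16,0.14,0],
  [0.088,0.083,0],
  [0,0,0.2],
  [0,0,0.3],
  [0,0,0.3],
  [0,0,0.2],
  [0,0,0.07],
  [0,0,0],
  [0,0,0],
], grip=[0.2,0.2,0.2,0.2,0.2,0.2,0.2,0.2,0.2,0.2,0.2,0.2], yaw=[0,0,0,0,0,0,0,0,0,0,0,0])

```text
time: 7.9
tool_pos: [0.4639, 0.3002, 0.3037]
ee_rot: [0.612, 0.791, 0.001, 0.0]
wrist_force: [0.7, 0.3, -0.8]
finger_gap: 0.314
grasp_force: 50.6
```

Run:
```python
from cell import bot
from h import *
a=bot.get_image("top");b=bot.get_image("scene")
A=cv2.resize(a["image"][165:265,110:200],None,fx=4,fy=4,interpolation=cv2.INTER_CUBIC)
B=cv2.resize(b["image"][140:240,120:230],None,fx=4,fy=4,interpolation=cv2.INTER_CUBIC)
cv2.imwrite("pics/b2.png",np.hstack([A,B])[:,:,::-1])
print(bot.get_obs()["tool_pos"])
for X in([.463,.302,.006],[.463,.302,.026],[.463,.302,.15]): X=np.array(X);print((proj(a,X)-[110,165])*4,(proj(b,X)-[120,140])*4+[360,0])
```

```text
[0.46420566 0.30043364 0.30480909]
[173.89650226 201.22448647] [600.16851622 255.23358554]
[167.1632719  197.39402027] [597.20174187 233.26469572]
[121.6801281  171.51912276] [577.90706694  90.38811062]
```

View pics/b2.png

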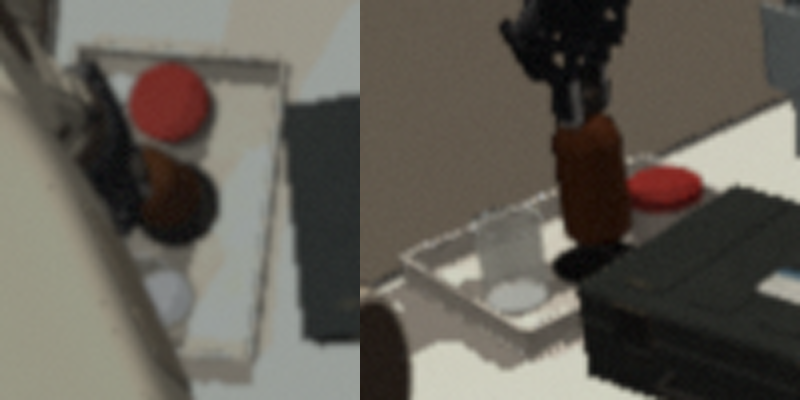

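The bottle hangs right over the mat, with its base at (602,235) and the mat at (597,255). I'll lower it gently.

Call:
jog_arm([
  [0,0,0.06],
  [0,0,0.06],
  [0,0,0.025],
  [0,0,0.01],
  [0,0,0],
], grip=[0.2,0.2,0.2,0.2,0.2], yaw=[0,0,0,0,0])

```text
time: 8.5
tool_pos: [0.4634, 0.3, 0.2812]
ee_rot: [0.612, 0.791, 0.001, 0.0]
wrist_force: [-2.1, -0.6, 9.0]
finger_gap: 0.311
grasp_force: 52.8
```

Call:
jog_arm([
  [0,0,-0.008],
  [0,0,0],
  [0,0,0],
  [0,0,0],
  [0,0,-0.1],
  [0,0,-0.2],
  [0,0,-0.3],
  [0,0,-0.3],
  [0,0,-0.2],
  [0,0,0],
], grip=[0.2,0.6,0.6,0.6,0.6,0.6,0.6,0.6,1,1], yaw=[0,0,0,0,0,0,0,0,0,0])

```text
time: 9.5
tool_pos: [0.4642, 0.3004, 0.4511]
ee_rot: [0.612, 0.791, 0.005, 0.002]
wrist_force: [0.1, 0.4, 0.3]
finger_gap: 0.914
grasp_force: 0.0
```

Call:
jog_arm([
  [-0.15,-0.03,0],
  [-0.29,-0.052,0],
  [-0.29,-0.052,0],
  [-0.29,-0.052,0],
  [-0.29,-0.052,0],
  [-0.29,-0.052,0],
  [-0.29,-0.052,0],
  [-0.29,-0.052,0],
  [-0.29,-0.052,0],
  [-0.29,-0.052,0],
  [-0.14,-0.025,0],
], grip=[1,1,1,1,1,1,1,1,1,1,1], yaw=[0,0,0,0,0,0,0,0,0,0,0])

```text
time: 10.6
tool_pos: [0.4965, -0.144, 0.4441]
ee_rot: [0.613, 0.79, -0.001, -0.001]
wrist_force: [-0.0, 0.2, 0.7]
finger_gap: 0.998
grasp_force: 0.0
```

Run:
```python
from cell import bot
from h import *
a=bot.get_image("top");b=bot.get_image("scene");np.savez("top1.npz",**a);np.savez("scene1.npz",**b)
A=cv2.resize(a["image"][165:265,110:200],None,fx=4,fy=4,interpolation=cv2.INTER_CUBIC)
B=cv2.resize(b["image"][140:240,250:360],None,fx=4,fy=4,interpolation=cv2.INTER_CUBIC)
cv2.imwrite("pics/b3.png",np.hstack([A,B])[:,:,::-1])
print(bot.get_obs()["tool_pos"])
```

```text
[ 0.49667811 -0.14361026  0.44397576]
```

View pics/b3.png

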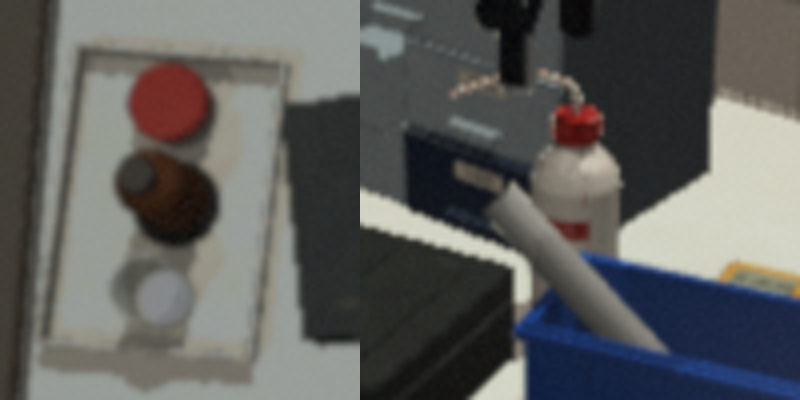

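The bottle stands upright on the mat (165,195), and the gripper is above the tube's top part (500,190). I'll descend and grip.

Call:
jog_arm([
  [0.025,0,0.25],
  [0,0,0.25],
  [0,0,0.2],
  [0,0,0.16],
  [0,0,0],
  [0,0,0],
  [0,0,0],
  [0,0,0],
  [0,0,0],
  [0,0,0],
  [0,0,0],
  [0,0,0],
], grip=[1,1,1,1,1,0.1,0.1,0.1,0.1,0.1,0.1,0.1], yaw=[0,0,0,0,0,0,0,0,0,0,0,0], newtons=90)

```text
time: 11.9
tool_pos: [0.496, -0.1372, 0.3178]
ee_rot: [0.612, 0.791, 0.0, 0.001]
wrist_force: [-2.3, 1.1, 6.0]
finger_gap: 0.293
grasp_force: 88.2
```

Call:
jog_arm([
  [0,0,-0.07],
  [0,0,-0.13],
  [-0.1,0,0],
  [-0.167,0,0],
  [0,0,0],
  [0,0,0],
], grip=[0.1,0.1,0.1,0.1,0.1,0.1], yaw=[0,0,0,0,0,0])

```text
time: 12.5
tool_pos: [0.5057, -0.1769, 0.3455]
ee_rot: [0.613, 0.79, -0.0, -0.001]
wrist_force: [-0.7, 0.2, -2.9]
finger_gap: 0.294
grasp_force: 88.9
```

```bash
cat >> h.py <<'E'
C=np.array([.5325,-.2774]);ux=np.array([.2487,-.9686]);uy=np.array([.9686,.2487])
def tobin(P): q=P[...,:2]-C;return np.stack([q@ux,q@uy,P[...,2]-.02],-1)
def state():
    from cell import bot
    o=bot.get_obs();g=o["tool_pos"]-[0,0,.155];print("grasp bin",(tobin(g)*1000).round(1),"F bin",(o["wrist_force"][:2]@ux).round(1),(o["wrist_force"][:2]@uy).round(1),o["wrist_force"][2].round(1),"gap",o["finger_gap"].round(3),"t",o["time"])
    return bot,o
def tube(d,zlo=.115,zhi=None):
    B=tobin(pts(d));im=d["image"].astype(int);sat=im.max(2)-im.min(2)
    m=(d["depth"]>0)&(abs(B[...,1])<.03)&(B[...,2]>zlo)&(B[...,0]<.11)&(B[...,0]>-.22)&(sat<30)&(im.max(2)>75)
    if zhi: m&=B[...,2]<zhi
    m=cv2.morphologyEx(m.astype(np.uint8),cv2.MORPH_OPEN,np.ones((2,2)))
    n,l,st,c=cv2.connectedComponentsWithStats(m)
    if n<2: print("none");return
    k=1+np.argmax(st[1:,4]);X=B[l==k];mu=X.mean(0);v=np.linalg.svd(X-mu)[2][0];v*=np.sign(v[2])
    print("tube n",len(X),"mean",(mu*1000).round(1),"z range",(X[:,2].min()*1000).round(),(X[:,2].max()*1000).round(),"lean x",np.degrees(np.arctan2(-v[0],v[2])).round(1),"lean y",np.degrees(np.arctan2(v[1],v[2])).round(1))
    return l==k
E
python3 - <<'E'
from h import *
tube(load("scene1.npz"));tube(load("top1.npz"))
bot,o=state()
for n in("scene","top"):d=bot.get_image(n);np.savez(n+"2.npz",**d);tube(d)
E
```

```text
tube n 581 mean [-98.7  -8.9 575.5] z range 530.0 719.0 lean x -72.8 lean y -83.6
tube n 1488 mean [-139.3   -4.6  693.7] z range -32.0 1676.0 lean x 8.0 lean y -16.1Traceback (most recent call last):
  File "<stdin>", line 3, in <module>
  File "h.py", line 16, in state
    o=bot.get_obs();g=o["tool_pos"]-[0,0,.155];print("grasp bin",(tobin(g)*1000).round(1),"F bin",(o["wrist_force"][:2]@ux).round(1),(o["wrist_force"][:2]@uy).round(1),o["wrist_force"][2].round(1),"gap",o["finger_gap"].round(3),"t",o["time"])
                                                                                                                                                                                                           ^^^^^^^^^^^^^^^^^^^^^
AttributeError: 'float' object has no attribute 'round'
```

```bash
sed -i 's/o\["finger_gap"\].round(3)/round(o["finger_gap"],3)/; s/zhi=None/zhi=.2/' h.py
python3 - <<'E'
from h import *
tube(load("scene1.npz"));tube(load("top1.npz"))
bot,o=state()
for n in("scene","top"):
    d=bot.get_image(n);np.savez(n+"2.npz",**d);tube(d)
    if n=="scene":
        B=cv2.resize(d["image"][130:250,250:410],None,fx=5,fy=5,interpolation=cv2.INTER_CUBIC);cv2.imwrite("pics/b4.png",B[:,:,::-1])
E
```

```text
tube n 242 mean [-132.5  -12.8  142.4] z range 72.0 719.0 lean x -35.9 lean y -59.2
tube n 23 mean [-102.2   -2.6  119.2] z range 109.0 129.0 lean x 34.6 lean y -5.0
grasp bin [-104.    -0.9  170.5] F bin -0.3 -0.6 -2.9 gap 0.294 t 12.5
tube n 241 mean [-63.7 -10.6 142.4] z range -25.0 719.0 lean x -32.0 lean y -59.7
tube n 81 mean [-48.1  -7.2 149.4] z range 106.0 1676.0 lean x 5.1 lean y -10.2
```

View pics/b4.png

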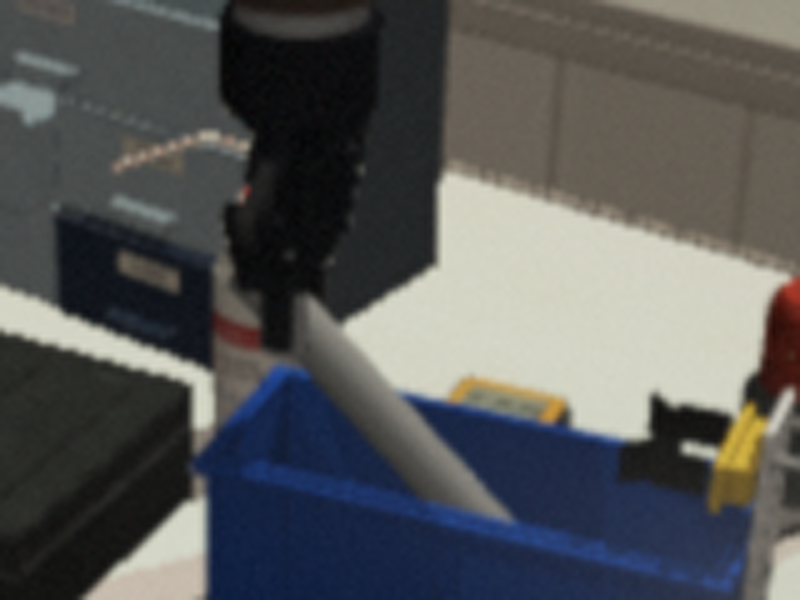

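The tube kept its lean: its barrel runs from (315,330) to (470,500) in the crop. I'll set the foot down between the ribs and then swing the tube up on an arc with a lighter grip.

Call:
jog_arm([
  [0,0,0.08],
  [0,0,0.08],
  [0,0,0.035],
  [0,0,0],
], grip=[0.1,0.1,0.1,0.1], yaw=[0,0,0,0])

```text
time: 13.0
tool_pos: [0.5055, -0.1747, 0.3172]
ee_rot: [0.611, 0.791, 0.001, -0.001]
wrist_force: [-2.9, 4.2, 4.9]
finger_gap: 0.292
grasp_force: 89.4
```

Call:
jog_arm([
  [0,0,0],
  [-0.048,0,-0.042],
  [-0.05,0,-0.037],
  [-0.052,0,-0.034],
  [-0.054,0,-0.031],
  [-0.056,0,-0.028],
  [-0.058,0,-0.025],
  [-0.058,0,-0.022],
  [-0.06,0,-0.019],
  [-0.061,0,-0.017],
  [-0.062,0,-0.014],
  [0,0,0],
], grip=[0.1,0.1,0.1,0.1,0.1,0.1,0.1,0.1,0.1,0.1,0.1,0.1], yaw=[0,0,0,0,0,0,0,0,0,0,0,0], newtons=35)

```text
time: 14.2
tool_pos: [0.5271, -0.2578, 0.3579]
ee_rot: [0.612, 0.791, 0.001, -0.0]
wrist_force: [-0.3, 1.6, -3.7]
finger_gap: 0.294
grasp_force: 89.0
```

Run:
```python
from h import *
bot,o=state()
d=bot.get_image("scene");np.savez("scene3.npz",**d)
B=cv2.resize(d["image"][130:250,250:410],None,fx=5,fy=5,interpolation=cv2.INTER_CUBIC);cv2.imwrite("pics/b5.png",B[:,:,::-1])
```

```text
grasp bin [-20.4  -0.3 182.9] F bin -1.6 0.1 -3.7 gap 0.294 t 14.2
```

View pics/b5.png

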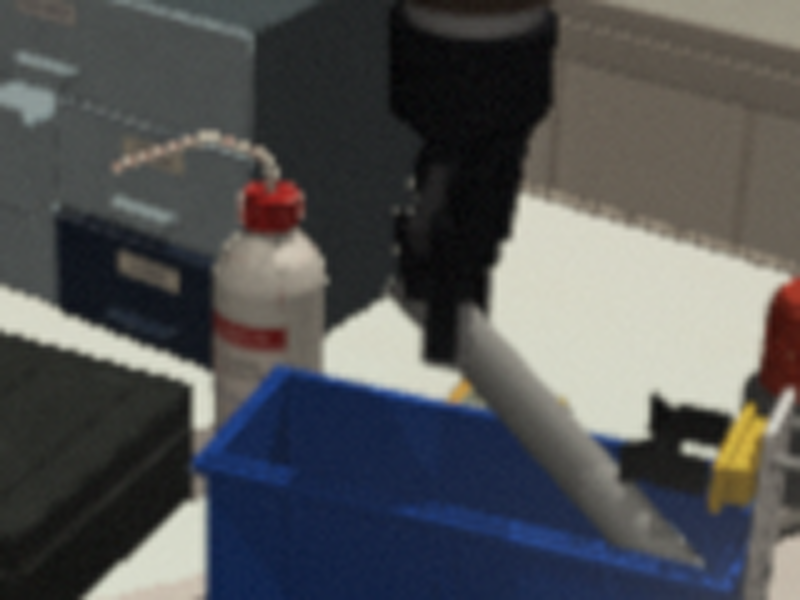

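The tube kept its 48° lean and rode over the rib, so the foot now hangs above the pocket at crop (690,555). The grip force did not drop. Next I'll work out where the axis is and test whether the grip can be eased.

```bash
cat >> h.py <<'E'
def rayy(d,u,v,y=0.):
    r=d["R"].T@np.linalg.solve(d["intrinsics"],[u,v,1]);o=-d["R"].T@d["t"]
    k=(y-(o[:2]-C)@uy)/(r[:2]@uy);return tobin(o+k*r)*1000
E
python3 - <<'E'
from h import *
d=load("scene3.npz");S=lambda x,y:(250+(x+.5)/5-.5,130+(y+.5)/5-.5)
a=rayy(d,*S(471,337));b=rayy(d,*S(615,503));print(a.round(1),b.round(1),np.degrees(np.arctan2(b[0]-a[0],a[2]-b[2])))
v=(b-a)/np.linalg.norm(b-a);g=a+v*((-20.4-a[0])/v[0]);print("axis at hand x",g.round(1),"foot",(g+180*v).round(1))
print("rim near right corner y=-56",rayy(d,*S(737,583),-.056),"left",rayy(d,*S(197,465),-.056))
print("clip tip: yellow block bottom/near", rayy(d,*S(722,503),-.02), "lip tip near", rayy(d,*S(622,470),-.027))
t=load("top0.npz");T=lambda x,y:(265+(x+.5)/5.8-.5,155+(y+.5)/5.8-.5)
for p in((555,112),(592,187),(607,183),(633,80),(672,197)):print(p,(tobin(ray(t,*T(*p),.169))*1000).round(1))
E
```

```text
[-13.6   0.  171.9] [63.8  0.  97.1] 45.979642675193205
axis at hand x [-20.4  -0.  178.5] foot [109.    0.   53.4]
rim near right corner y=-56 [135.71848091 -56.         105.07105824] left [-134.13035201  -56.          100.51249501]
clip tip: yellow block bottom/near [118.2511969  -20.         122.77434798] lip tip near [ 71.81119379 -27.         133.05572546]
(555, 112) [ 73.2  25.  149. ]
(592, 187) [ 81.7 -16.5 149. ]
(607, 183) [ 89.5 -16.2 149. ]
(633, 80) [115.3  32.  149. ]
(672, 197) [119.1 -30.4 149. ]
```

Call:
jog_arm([
  [0.05,0,0],
  [0.06,0,0],
  [0,0,0],
], grip=[0.28,0.28,0.28], yaw=[0,0,0], newtons=35)

```text
time: 14.55
tool_pos: [0.5224, -0.2396, 0.3577]
ee_rot: [0.611, 0.791, -0.0, -0.001]
wrist_force: [0.5, 0.1, -2.6]
finger_gap: 0.295
grasp_force: 88.6
```

Call:
jog_arm([
  [-0.027,0,0],
  [0,0,0.1],
  [0,0,0.1],
  [0,0,0.05],
  [0,0,0],
], grip=[0.1,0.1,0.1,0.1,0.1], yaw=[0,0,0,0,0])

```text
time: 15.05
tool_pos: [0.5237, -0.2452, 0.3194]
ee_rot: [0.612, 0.791, -0.0, -0.001]
wrist_force: [0.6, 0.5, -3.0]
finger_gap: 0.291
grasp_force: 89.2
```

Call:
jog_arm([
  [0,0,0.015],
  [0,0,0.015],
  [0,0,0],
], grip=[0.1,0.1,0.1], yaw=[0,0,0])

```text
time: 15.35
tool_pos: [0.524, -0.2447, 0.3174]
ee_rot: [0.612, 0.791, 0.001, 0.001]
wrist_force: [-2.0, 3.0, 4.9]
finger_gap: 0.294
grasp_force: 89.4
```

Call:
jog_arm([
  [0,0,0],
  [0,0,0],
  [0,0,0],
], grip=[0.305,0.1,0.1], yaw=[0,0,0], newtons=25)

```text
time: 15.65
tool_pos: [0.524, -0.2446, 0.3169]
ee_rot: [0.612, 0.791, 0.001, 0.0]
wrist_force: [-2.7, 4.8, 5.1]
finger_gap: 0.308
grasp_force: 40.6
```

Call:
jog_arm([
  [-0.065,0,-0.05],
  [-0.068,0,-0.047],
  [-0.072,0,-0.042],
  [-0.075,0,-0.038],
  [0,0,0],
], grip=[0.1,0.1,0.1,0.1,0.1], yaw=[0,0,0,0,0])

```text
time: 16.15
tool_pos: [0.5346, -0.2866, 0.3423]
ee_rot: [0.612, 0.791, 0.0, 0.0]
wrist_force: [-0.7, 2.3, -1.8]
finger_gap: 0.309
grasp_force: 39.3
```

```bash
cat >> h.py <<'E'
def axis(d,zs,y=0.,x0=-.2,x1=.11):
    # tube centreline: along image rows, run of grey tube pixels; ray-cast onto bin plane y
    im=d["image"].astype(int);sat=im.max(2)-im.min(2);out=[]
    for z in zs:
        uv=[proj(d,np.array([*(C+ux*x+uy*y),z+.02])) for x in(x0,x1)]
        n=400;U=np.linspace(uv[0][0],uv[1][0],n);V=np.linspace(uv[0][1],uv[1][1],n)
        p=cv2.remap(d["image"],U[None].astype(np.float32),V[None].astype(np.float32),cv2.INTER_LINEAR)[0].astype(int)
        out.append((U,V,p))
    return out
E
python3 - <<'E'
from h import *
bot,o=state()
d=bot.get_image("scene");np.savez("scene4.npz",**d)
for z,(U,V,p) in zip((.11,.13,.15,.165),axis(d,(.11,.13,.15,.165))):
    print(z,[(int(-200+310*i/399),*p[i]) for i in range(200,400,8)])
E
```

```text
grasp bin [  9.4  -0.2 167.3] F bin -2.4 -0.1 -1.8 gap 0.309 t 16.15
0.11 [(-44, np.int64(24), np.int64(37), np.int64(69)), (-38, np.int64(24), np.int64(38), np.int64(69)), (-32, np.int64(24), np.int64(38), np.int64(69)), (-25, np.int64(26), np.int64(41), np.int64(76)), (-19, np.int64(25), np.int64(37), np.int64(69)), (-13, np.int64(25), np.int64(38), np.int64(69)), (-7, np.int64(27), np.int64(40), np.int64(70)), (-1, np.int64(27), np.int64(40), np.int64(70)), (5, np.int64(27), np.int64(40), np.int64(69)), (11, np.int64(32), np.int64(42), np.int64(66)), (17, np.int64(56), np.int64(56), np.int64(56)), (23, np.int64(69), np.int64(68), np.int64(65)), (29, np.int64(78), np.int64(78), np.int64(72)), (36, np.int64(88), np.int64(87), np.int64(81)), (42, np.int64(104), np.int64(102), np.int64(96)), (48, np.int64(121), np.int64(119), np.int64(112)), (54, np.int64(82), np.int64(85), np.int64(91)), (61, np.int64(32), np.int64(37), np.int64(50)), (67, np.int64(31), np.int64(38), np.int64(57)), (73, np.int64(32), np.int64(43), np.int64(67)), (79, np.int64(33), np.int64(39), np.int64(60)), (85, np
[... 3240 characters left out ...]
214), np.int64(215), np.int64(200)), (29, np.int64(214), np.int64(216), np.int64(200)), (36, np.int64(216), np.int64(217), np.int64(201)), (42, np.int64(214), np.int64(216), np.int64(200)), (48, np.int64(216), np.int64(217), np.int64(202)), (54, np.int64(215), np.int64(216), np.int64(201)), (61, np.int64(214), np.int64(216), np.int64(201)), (67, np.int64(215), np.int64(216), np.int64(201)), (73, np.int64(203), np.int64(205), np.int64(189)), (79, np.int64(211), np.int64(212), np.int64(197)), (85, np.int64(214), np.int64(216), np.int64(200)), (92, np.int64(214), np.int64(215), np.int64(199)), (98, np.int64(213), np.int64(215), np.int64(199)), (104, np.int64(213), np.int64(214), np.int64(199))]
```

Call:
jog_arm([
  [-0.05,0,-0.024],
  [-0.05,0,-0.024],
  [-0.05,0,-0.023],
  [-0.045,0,-0.014],
  [-0.045,0,-0.014],
  [-0.045,0,-0.013],
  [0,0,0],
], grip=[0.1,0.1,0.1,0.1,0.1,0.1,0.1], yaw=[0,0,0,0,0,0,0])

```text
time: 16.9
tool_pos: [0.5454, -0.3283, 0.3591]
ee_rot: [0.612, 0.791, -0.0, 0.001]
wrist_force: [-0.1, 1.4, -3.3]
finger_gap: 0.308
grasp_force: 39.4
```

Run:
```python
from h import *
bot,o=state()
d=bot.get_image("scene");np.savez("scene5.npz",**d)
B=cv2.resize(d["image"][120:240,270:430],None,fx=5,fy=5,interpolation=cv2.INTER_CUBIC);cv2.imwrite("pics/b6.png",B[:,:,::-1])
```

```text
grasp bin [ 5.250e+01 -1.000e-01  1.841e+02] F bin -1.4 0.2 -3.3 gap 0.308 t 16.9
```

View pics/b6.png

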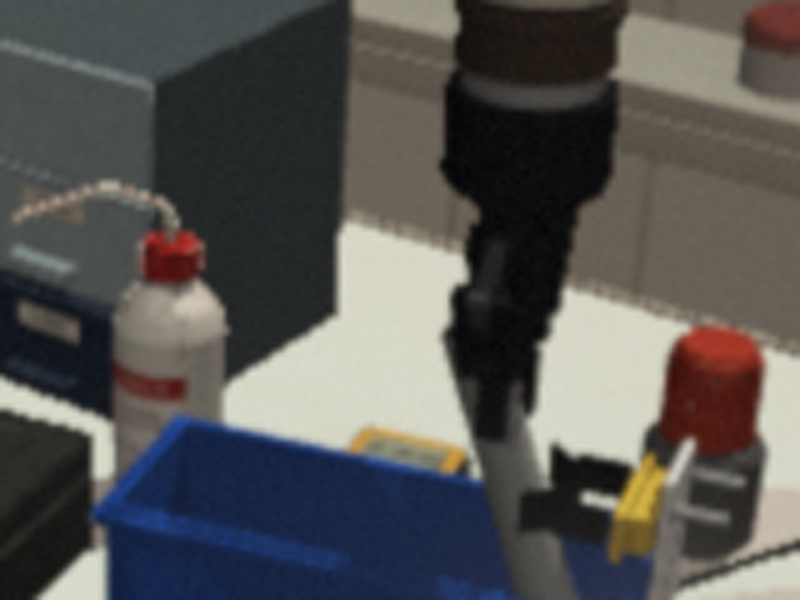

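The picture shows the tube leaning about 15°, its barrel at (510,500) just in front of the black lips (540,500), with the foot in the pocket. I'll lower it until it touches the floor.

Call:
jog_arm([
  [0,0,0.02],
  [0,0,0.02],
  [0,0,0],
], grip=[0.1,0.1,0.1], yaw=[0,0,0])

```text
time: 17.25
tool_pos: [0.5452, -0.3268, 0.356]
ee_rot: [0.612, 0.791, 0.0, 0.002]
wrist_force: [-2.7, 3.6, 8.3]
finger_gap: 0.303
grasp_force: 40.6
```

Call:
jog_arm([
  [-0.04,0,-0.008],
  [-0.04,0,-0.004],
  [-0.04,0,-0.002],
  [-0.04,0,0],
  [0,0,0],
], grip=[0.1,0.1,0.1,0.1,0.1], yaw=[0,0,0,0,0])

```text
time: 17.75
tool_pos: [0.5511, -0.3493, 0.3586]
ee_rot: [0.611, 0.791, 0.001, 0.001]
wrist_force: [-3.0, 7.1, 13.2]
finger_gap: 0.306
grasp_force: 42.4
```

```bash
python3 -c "
from h import *
state()"
```

```text
grasp bin [ 74.3   0.2 183.6] F bin -7.7 -1.2 13.2 gap 0.306 t 17.75
```

Call:
jog_arm([
  [-0.03,0,-0.01],
  [-0.03,0,0],
  [-0.03,0,0],
  [0,0,0],
], grip=[0.1,0.1,0.1,0.1], yaw=[0,0,0,0])

```text
time: 18.15
tool_pos: [0.5548, -0.3629, 0.3589]
ee_rot: [0.612, 0.791, 0.0, 0.001]
wrist_force: [-1.2, 2.1, 5.9]
finger_gap: 0.306
grasp_force: 41.3
```

```bash
python3 -c "
from h import *
state()"
```

```text
grasp bin [ 88.4   0.3 183.9] F bin -2.3 -0.6 5.9 gap 0.306 t 18.15
```

Call:
jog_arm([
  [-0.03,0,0],
  [-0.03,0,0],
  [-0.02,0,0],
  [0,0,0],
], grip=[0.1,0.1,0.1,0.1], yaw=[0,0,0,0])

```text
time: 18.55
tool_pos: [0.5579, -0.3755, 0.3582]
ee_rot: [0.612, 0.791, -0.0, 0.002]
wrist_force: [-0.5, -0.1, 5.7]
finger_gap: 0.309
grasp_force: 39.9
```

```bash
python3 -c "
from h import *
state()"
```

```text
grasp bin [101.3   0.2 183.2] F bin -0.0 -0.5 5.7 gap 0.309 t 18.55
```

Call:
jog_arm([
  [-0.02,0,0],
  [-0.02,0,0],
  [0,0,0],
], grip=[0.1,0.1,0.1], yaw=[0,0,0])

```text
time: 18.85
tool_pos: [0.5593, -0.3813, 0.3575]
ee_rot: [0.612, 0.791, 0.0, 0.001]
wrist_force: [0.2, 1.6, 5.3]
finger_gap: 0.305
grasp_force: 38.4
```

```bash
cat >> h.py <<'E'
def yellow(d):
    h=cv2.cvtColor(d["image"],cv2.COLOR_RGB2HSV);m=(h[...,0]>20)&(h[...,0]<34)&(h[...,1]>120)&(h[...,2]>80)
    u0,v0=proj(d,np.array([*(C+ux*.115),.16])).astype(int);w=np.zeros_like(m);w[v0-18:v0+22,u0-22:u0+22]=1;m&=w
    v,u=np.nonzero(m);wt=np.ones(len(u));return len(u),u.mean().round(2),v.mean().round(2)
def edges(d,z,a=.06,b=.13):
    U,V,p=axis(d,(z,),0,a,b)[0];return [(round(1000*(a+(b-a)*i/399)),int(p[i].mean())) for i in range(0,400,17)]
E
python3 - <<'E'
from h import *
bot,o=state()
print(yellow(load("scene0.npz")),yellow(load("top0.npz")))
for n in("scene","top"):
    d=bot.get_image(n);np.savez(n+"6.npz",**d);print(n,yellow(d))
    if n=="scene": print(edges(d,.155));print(edges(d,.118))
E
```

```text
grasp bin [107.3   0.2 182.5] F bin -1.4 0.6 5.3 gap 0.305 t 18.85
(133, np.float64(397.36), np.float64(220.61)) (125, np.float64(379.14), np.float64(178.04))
scene (138, np.float64(397.11), np.float64(221.21))
[(60, 209), (63, 209), (66, 209), (69, 209), (72, 204), (75, 141), (78, 40), (81, 24), (84, 42), (87, 54), (90, 60), (93, 61), (96, 45), (99, 42), (102, 43), (105, 42), (108, 47), (111, 68), (114, 107), (117, 132), (120, 127), (123, 119), (126, 128), (129, 129)]
[(60, 46), (63, 40), (66, 28), (69, 26), (72, 28), (75, 26), (78, 29), (81, 28), (84, 26), (87, 27), (90, 28), (93, 29), (96, 27), (99, 28), (102, 29), (105, 44), (108, 67), (111, 78), (114, 76), (117, 74), (120, 78), (123, 81), (126, 77), (129, 81)]
top (0, np.float64(nan), np.float64(nan))h.py:43: RuntimeWarning: Mean of empty slice.
  v,u=np.nonzero(m);wt=np.ones(len(u));return len(u),u.mean().round(2),v.mean().round(2)
  ret = ret.dtype.type(ret / rcount)
```

```bash
cat >> h.py <<'E'
def lower(d,zs=(.075,.082,.09,.097,.104),a=.03,b=.135):
    R=[]
    for z in zs:
        U,V,p=axis(d,(z,),0,a,b)[0];blue=p[:,2]-p[:,0]
        X=1000*np.linspace(a,b,400);g=(blue<13)
        # longest grey run
        best=(0,0);i=0
        while i<400:
            if g[i]:
                j=i
                while j<400 and g[j]:j+=1
                if j-i>best[1]-best[0]:best=(i,j)
                i=j
            else:i+=1
        e=X[best[0]],X[min(best[1],399)];R.append((z,round(e[0],1),round(e[1],1)))
    print(R)
E
python3 - <<'E'
from h import *
for n in("scene5","scene6"):
    d=load(n+".npz");lower(d)
d=load("scene6.npz")
for z in(.08,.1):
    U,V,p=axis(d,(z,),0,.03,.135)[0];print(z,[(int(30+105*i/399),*map(int,p[i])) for i in range(0,400,19)])
E
```

```text
[(0.075, np.float64(65.8), np.float64(94.7)), (0.082, np.float64(62.6), np.float64(93.7)), (0.09, np.float64(59.7), np.float64(90.5)), (0.097, np.float64(57.6), np.float64(88.9)), (0.104, np.float64(55.3), np.float64(86.3))]
[(0.075, np.float64(86.6), np.float64(112.9)), (0.082, np.float64(85.5), np.float64(113.2)), (0.09, np.float64(85.0), np.float64(112.6)), (0.097, np.float64(84.7), np.float64(112.4)), (0.104, np.float64(84.2), np.float64(113.9))]
0.08 [(30, 31, 41, 71), (35, 32, 43, 71), (40, 32, 42, 70), (45, 33, 44, 70), (50, 34, 44, 71), (55, 33, 43, 71), (60, 34, 44, 71), (65, 36, 46, 72), (70, 35, 46, 71), (75, 35, 46, 71), (80, 38, 47, 72), (85, 50, 54, 64), (90, 68, 66, 62), (95, 75, 74, 70), (100, 79, 78, 74), (105, 83, 80, 76), (110, 77, 76, 73), (115, 49, 57, 79), (120, 46, 58, 91), (125, 51, 68, 115), (130, 82, 83, 87), (135, 108, 104, 97)]
0.1 [(30, 30, 42, 70), (35, 30, 41, 69), (40, 32, 43, 70), (45, 31, 43, 70), (50, 32, 42, 71), (55, 32, 43, 71), (60, 32, 42, 70), (65, 34, 45, 72), (70, 34, 45, 72), (75, 33, 43, 70), (80, 36, 46, 72), (85, 52, 54, 59), (90, 67, 66, 62), (95, 73, 72, 68), (100, 77, 75, 71), (105, 78, 77, 73), (110, 72, 72, 69), (115, 42, 50, 74), (120, 40, 48, 71), (125, 39, 47, 71), (130, 82, 83, 87), (135, 104, 100, 94)]
```

Call:
jog_arm([
  [0.02,0,-0.005],
  [0.02,0,0],
  [0.02,0,0],
  [0,0,0],
], grip=[0.1,0.1,0.1,0.1], yaw=[0,0,0,0])

```text
time: 19.35
tool_pos: [0.5573, -0.373, 0.358]
ee_rot: [0.612, 0.791, -0.001, 0.002]
wrist_force: [4.2, -4.7, 1.3]
finger_gap: 0.304
grasp_force: 37.3
```

```bash
cat > chk.py <<'E'
from h import *
import sys
bot,o=state();d=bot.get_image("scene");np.savez(sys.argv[1]+".npz",**d);print(yellow(d));lower(d,(.075,.09,.104))
E
python3 chk.py s7
```

```text
grasp bin [ 98.8   0.2 183. ] F bin 5.6 2.9 1.3 gap 0.304 t 19.35
(165, np.float64(395.5), np.float64(220.42))
[(0.075, np.float64(83.2), np.float64(108.7)), (0.09, np.float64(80.5), np.float64(108.7)), (0.104, np.float64(79.5), np.float64(108.2))]
```

```bash
cat >> h.py <<'E'
def yrows(d):
    h=cv2.cvtColor(cv2.resize(d["image"][195:245,375:425],None,fx=4,fy=4,interpolation=cv2.INTER_CUBIC),cv2.COLOR_RGB2HSV)
    m=(h[...,0]>18)&(h[...,0]<36)&(h[...,1]>110)&(h[...,2]>70);r={}
    for v in range(0,200,8):
        u=np.nonzero(m[v])[0]
        if len(u)>5:r[195+v//4]=(float(375+u.min()/4),float(375+u.max()/4))
    v=np.nonzero(m.any(1))[0];print(r,"v",195+v.min()/4,195+v.max()/4)
E
python3 - <<'E'
from h import *
for n in("scene0","scene6","s7"):yrows(load(n+".npz"))
d=load("s7.npz")
for x in(.115,.105):
  for y in(-.02,):print(proj(d,np.array([*(C+ux*x+uy*y),.16])))
E
```

```text
{211: (399.0, 401.25), 213: (398.0, 402.75), 215: (395.75, 403.0), 217: (395.0, 402.25), 219: (394.0, 402.25), 221: (393.75, 401.75), 223: (393.0, 401.5), 225: (392.75, 400.75), 227: (392.25, 400.75), 229: (392.25, 400.0), 231: (392.0, 393.75)} v 210.0 231.75
{211: (399.0, 401.25), 213: (398.0, 402.75), 215: (396.75, 403.0), 217: (395.0, 402.25), 219: (394.25, 402.0), 221: (393.25, 401.5), 223: (392.25, 401.25), 225: (392.5, 401.0), 227: (391.75, 400.75), 229: (392.0, 400.0), 231: (391.75, 393.75)} v 210.25 232.0
{211: (396.5, 399.0), 213: (395.25, 402.25), 215: (393.25, 402.75), 217: (392.25, 402.25), 219: (391.5, 402.0), 221: (390.25, 401.5), 223: (389.75, 400.0), 225: (389.75, 399.0), 227: (389.5, 398.0), 229: (389.25, 397.25), 231: (389.25, 391.0)} v 210.75 231.5
[393.37667778 223.59368125]
[389.08783654 222.67152176]
```

The clip holds. The block has come out about 6 mm, since its left edge moved 2.7 px at 0.43 px/mm. I'll pull a little more.

Call:
jog_arm([
  [0.015,0,0],
  [0.012,0,0],
  [0,0,0],
  [0,0,0],
], grip=[0.1,0.1,0.1,0.1], yaw=[0,0,0,0])

```text
time: 19.8
tool_pos: [0.5563, -0.3696, 0.3581]
ee_rot: [0.612, 0.791, -0.001, 0.003]
wrist_force: [3.7, -6.0, 1.9]
finger_gap: 0.306
grasp_force: 37.1
```

```bash
python3 chk.py s8; python3 -c "
from h import *
yrows(load('s8.npz'))"
```

```text
grasp bin [ 95.2   0.2 183.1] F bin 6.8 2.1 1.9 gap 0.306 t 19.8
(167, np.float64(394.47), np.float64(220.22))
[(0.075, np.float64(82.4), np.float64(101.6)), (0.09, np.float64(78.7), np.float64(107.1)), (0.104, np.float64(77.1), np.float64(106.3))]
{211: (395.5, 397.0), 213: (394.25, 401.5), 215: (392.0, 402.0), 217: (391.0, 401.5), 219: (390.25, 401.25), 221: (389.0, 400.75), 223: (388.75, 399.25), 225: (388.5, 398.25), 227: (388.25, 397.0), 229: (388.0, 396.0), 231: (388.5, 389.75)} v 210.75 231.25
```

Call:
jog_arm([
  [0.011,0,0],
  [0,0,0],
  [0,0,0],
], grip=[0.1,0.1,0.1], yaw=[0,0,0])

```text
time: 20.15
tool_pos: [0.5559, -0.368, 0.3582]
ee_rot: [0.612, 0.791, -0.001, 0.003]
wrist_force: [3.8, -5.4, 2.0]
finger_gap: 0.304
grasp_force: 36.8
```

```bash
python3 chk.py s9; python3 -c "
from h import *
yrows(load('s9.npz'))"
```

```text
grasp bin [ 93.6   0.2 183.2] F bin 6.1 2.4 2.0 gap 0.304 t 20.15
(168, np.float64(393.82), np.float64(220.39))
[(0.075, np.float64(81.1), np.float64(100.3)), (0.09, np.float64(77.6), np.float64(105.3)), (0.104, np.float64(76.3), np.float64(104.7))]
{211: (394.75, 396.0), 213: (393.5, 400.75), 215: (391.5, 401.25), 217: (390.5, 400.75), 219: (389.5, 400.75), 221: (388.5, 400.0), 223: (387.75, 398.25), 225: (387.75, 397.5), 227: (387.75, 396.5), 229: (387.5, 395.25)} v 210.5 231.0
```

Block out about 10.5 mm. I'll let it slide back.

Call:
jog_arm([
  [-0.02,0,0],
  [-0.02,0,0],
  [-0.02,0,0],
  [-0.015,0,0],
  [-0.015,0,0],
  [0,0,0],
], grip=[0.1,0.1,0.1,0.1,0.1,0.1], yaw=[0,0,0,0,0,0])

```text
time: 20.8
tool_pos: [0.5589, -0.3791, 0.3576]
ee_rot: [0.612, 0.791, 0.001, -0.001]
wrist_force: [1.1, 0.8, 5.5]
finger_gap: 0.306
grasp_force: 37.8
```

```bash
python3 chk.py s10; python3 -c "
from h import *
yrows(load('s10.npz'))"
```

```text
grasp bin [105.1   0.2 182.6] F bin -0.5 1.3 5.5 gap 0.306 t 20.8
(148, np.float64(396.58), np.float64(220.78))
[(0.075, np.float64(85.0), np.float64(110.5)), (0.09, np.float64(82.9), np.float64(110.5)), (0.104, np.float64(82.4), np.float64(111.6))]
{211: (398.5, 400.5), 213: (397.25, 402.5), 215: (395.25, 403.0), 217: (394.0, 402.25), 219: (393.25, 402.0), 221: (392.0, 401.5), 223: (391.5, 401.25), 225: (391.5, 400.75), 227: (391.0, 400.0), 229: (391.0, 398.75), 231: (391.0, 392.75)} v 210.25 231.75
```

Call:
jog_arm([
  [-0.012,0,0],
  [-0.012,0,0],
  [-0.008,0,0],
  [0,0,0],
], grip=[0.1,0.1,0.1,0.1], yaw=[0,0,0,0])

```text
time: 21.25
tool_pos: [0.56, -0.3839, 0.3571]
ee_rot: [0.612, 0.791, 0.001, -0.001]
wrist_force: [1.3, 2.7, 3.4]
finger_gap: 0.308
grasp_force: 36.6
```

```bash
python3 chk.py s11; python3 -c "
from h import *
yrows(load('s11.npz'))"
```

```text
grasp bin [110.    0.2 182.1] F bin -2.3 1.9 3.4 gap 0.308 t 21.25
(140, np.float64(397.19), np.float64(221.16))
[(0.075, np.float64(85.8), np.float64(112.6)), (0.09, np.float64(85.3), np.float64(112.9)), (0.104, np.float64(85.0), np.float64(114.2))]
{211: (398.5, 401.25), 213: (397.5, 402.75), 215: (396.5, 403.0), 217: (395.0, 402.25), 219: (394.25, 402.0), 221: (393.25, 401.5), 223: (392.25, 401.25), 225: (392.5, 401.0), 227: (392.0, 400.75), 229: (392.0, 400.25), 231: (391.75, 393.75)} v 210.25 232.0
```

Call:
jog_arm([
  [0,0,0],
  [0,0,0],
  [0,0,0],
  [0,0,0],
  [0,0,0],
  [0,0,0],
  [0,0,-0.05],
  [0,0,-0.1],
  [0,0,-0.2],
  [0,0,-0.2],
  [0,0,-0.2],
  [0,0,0],
], grip=[0.33,0.4,0.6,0.8,0.9,0.9,0.9,0.9,0.9,0.9,0.9,0.9], yaw=[0,0,0,0,0,0,0,0,0,0,0,0])

```text
time: 22.5
tool_pos: [0.56, -0.3843, 0.4765]
ee_rot: [0.612, 0.791, 0.0, 0.005]
wrist_force: [0.1, -0.9, 0.6]
finger_gap: 0.903
grasp_force: 0.0
```

```bash
python3 chk.py s12
python3 - <<'E'
from h import *
from cell import bot
d=load('s12.npz');yrows(d);lower(d)
# above the lips: tube against background; expected upright axis points
for z in(.16,.18,.2,.215,.23):
    U,V,p=axis(d,(z,),0,.06,.14)[0];print(z,[(int(60+80*i/399),int(p[i].mean())) for i in range(0,400,25)])
P=pts(d);B=tobin(P);m=(abs(B[...,1])<.035)&(abs(B[...,0]-.101)<.03)&(B[...,2]>.16)&(B[...,2]<.24)&(d["depth"]>0)
X=B[m];print(len(X),(X.mean(0)*1000).round(1),(X.max(0)*1000).round(1))
# bottle check
t=bot.get_image("top");np.savez("top12.npz",**t);P=pts(t)
q=proj(t,np.array([.463,.302,.130])).astype(int);print("bottle",P[q[1]-1:q[1]+2,q[0]-1:q[0]+2].reshape(-1,3).mean(0).round(3))
E
```

```text
grasp bin [110.3   0.  301.5] F bin 0.9 -0.2 0.6 gap 0.903 t 22.5
(132, np.float64(397.27), np.float64(220.9))
[(0.075, np.float64(87.1), np.float64(113.2)), (0.09, np.float64(85.8), np.float64(114.2)), (0.104, np.float64(86.1), np.float64(114.5))]
{211: (399.0, 401.25), 213: (398.25, 402.5), 215: (396.25, 402.75), 217: (395.5, 402.25), 219: (394.25, 402.0), 221: (393.0, 401.5), 223: (392.25, 401.5), 225: (392.5, 401.0), 227: (392.0, 400.75), 229: (391.75, 400.0), 231: (391.75, 393.75)} v 210.25 232.0
[(0.075, np.float64(87.1), np.float64(113.2)), (0.082, np.float64(86.3), np.float64(113.9)), (0.09, np.float64(85.8), np.float64(114.2)), (0.097, np.float64(85.8), np.float64(113.9)), (0.104, np.float64(86.1), np.float64(114.5))]
0.16 [(60, 207), (65, 207), (70, 206), (75, 141), (80, 111), (85, 96), (90, 58), (95, 64), (100, 70), (105, 71), (110, 91), (115, 165), (120, 127), (125, 96), (130, 117), (135, 178)]
0.18 [(60, 208), (65, 208), (70, 208), (75, 207), (80, 207), (85, 106), (90, 56), (95, 63), (100, 69), (105, 72), (110, 100), (115, 197), (120, 96), (125, 37), (130, 37), (135, 49)]
0.2 [(60, 207), (65, 208), (70, 206), (75, 207), (80, 202), (85, 104), (90, 56), (95, 64), (100, 69), (105, 69), (110, 104), (115, 204), (120, 198), (125, 70), (130, 38), (135, 38)]
0.215 [(60, 206), (65, 207), (70, 207), (75, 206), (80, 205), (85, 89), (90, 31), (95, 50), (100, 54), (105, 62), (110, 121), (115, 204), (120, 197), (125, 77), (130, 36), (135, 44)]
0.23 [(60, 207), (65, 207), (70, 207), (75, 206), (80, 207), (85, 206), (90, 207), (95, 206), (100, 206), (105, 206), (110, 206), (115, 206), (120, 206), (125, 197), (130, 131), (135, 87)]
327 [101.6 -11.1 193.9] [115.1  10.4 220.5]
bottle [0.466 0.303 0.13 ]
```

```bash
python3 -c "
from cell import bot
print(bot.job_done())"
```

```text
the job is handed in; nothing more can be done
None
```

The job is handed in at about 22 s robot time: the bottle stands upright on the mat, the tube is clipped in upright with its foot on the bin floor, and the tug drew the block out about 10.5 mm before it slid fully back and I let go.

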